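Dry a batch of washed stone knobs

TASK

The washed stone knobs lie in a heap in the drying box: spread them over the whole floor of the box in one even layer, none on another, some in every quarter of the floor and about a centimetre of clear space between neighbours. Then press the knee of the lid stay down so that it unlocks, lower the lid without dropping it until it is fully shut, and press the green start button. Leave the other things on the bench alone.

Things in the scene. Friction and masses are not known exactly. Their poses are not given: they have to be found in the camera images.
- dryer: Drying box, fixed: blue steel, 200 mm deep (x; its front, -x, faces the robot), y -195 to +178 mm, rim 62 mm above the bench. Origin on the bench under the middle of its depth; z up. Open drying space: x -92 to +58, y -120 to +120 mm, floor 20 mm up. Level with the rim around it: solid rear, heater duct on the left, control strip on the right (not under the lid; button, 15 mm high dial, lamp).
- dryer_in (a point): Centre of the drying space's steel floor (20 mm above the bench), axes as the box: the space is 150 mm in x by 240 mm in y and 42 mm deep.
- lid (a joint): Lid angle, rad: 0 shut, 1.65 as found (just past upright; 1.75 at most). Clear panel in an aluminium frame, 200 mm front to back, box y -132 to +178 mm, 9 mm thick, about 0.45 kg, hinged along the back rim; upright it reaches 0.27 m, its bar 0.31 m. Hinge friction holds it above about 1.3 rad once the stay is unlocked; lower down it falls if nothing holds it.
- lid_bar (a point): Middle of the lid's brass bar handle, for moving the lid: round, 12 mm thick, along the hinge direction (box y), 38 mm beyond the lid's front edge (32 mm clear between), posts 54 mm to either side of this point; 238 mm from the hinge axis. Axes turn with the lid. The bar can turn between the fingers as the lid goes down.
- lid_hinge (a point): Point on the hinge axis right behind the bar's middle (box axes; the hinge axis runs along its y, 66 mm above the bench).
- knee (a joint): Knee angle of the folding brass lid stay on the box's left side, rad: 0 with the lid shut (stay folded), 2.97 straight, 3.07 at its stop just past straight, as found: this locks the lid open. Pressing the knee down 7 mm brings it to straight; some 15 mm more and the stay is free to fold (the knee then goes down and back as the lid lowers). Friction keeps it where it is left.
- knee_boss (a point): Middle of the black finger boss at the stay's knee: a level cylinder along box y, 16 mm thick, 26 mm long. Locked, it is 133 mm above the bench, 59 mm in front of the hinge axis, 195 mm left of the box's middle. Round links 7 mm thick run from it, at 187 mm, down to the box side 160 mm in front of the hinge and up to the lid's edge 110 mm from the hinge.
- start (a joint): Travel of the green start button, m: 0 up, 0.006 fully down (4 N), springs back.
- start_top (a point): Centre of the start button's round top (26 mm across), on the box's control strip; it is pressed downwards.
- knob1_mid (a point): Centre of a polished white marble stone drawer knob: an eight-sided block 29 mm across the flats (31 mm over the corners) and 24 mm high with small bevels, z its axis, small brass dot on one end, 45 g. May be absent.
- knob2_mid (a point): Centre of a polished dark grey stone drawer knob: an eight-sided block 29 mm across the flats (31 mm over the corners) and 24 mm high with small bevels, z its axis, small brass dot on one end, 45 g. May be absent.
- knob3_mid (a point): Centre of a polished beige stone drawer knob: an eight-sided block 29 mm across the flats (31 mm over the corners) and 24 mm high with small bevels, z its axis, small brass dot on one end, 45 g. May be absent.
- knob4_mid (a point): Centre of a polished white marble stone drawer knob: an eight-sided block 29 mm across the flats (31 mm over the corners) and 24 mm high with small bevels, z its axis, small brass dot on one end, 45 g. May be absent.
- knob5_mid (a point): Centre of a polished black stone drawer knob: an eight-sided block 29 mm across the flats (31 mm over the corners) and 24 mm high with small bevels, z its axis, small brass dot on one end, 45 g. May be absent.
- knob6_mid (a point): Centre of a polished light grey stone drawer knob: an eight-sided block 29 mm across the flats (31 mm over the corners) and 24 mm high with small bevels, z its axis, small brass dot on one end, 45 g. May be absent.
- knob7_mid (a point): Centre of a polished cream stone drawer knob: an eight-sided block 29 mm across the flats (31 mm over the corners) and 24 mm high with small bevels, z its axis, small brass dot on one end, 45 g. May be absent.
- knob8_mid (a point): Centre of a polished brown stone drawer knob: an eight-sided block 29 mm across the flats (31 mm over the corners) and 24 mm high with small bevels, z its axis, small brass dot on one end, 45 g. May be absent.
- knob9_mid (a point): Centre of a polished white marble stone drawer knob: an eight-sided block 29 mm across the flats (31 mm over the corners) and 24 mm high with small bevels, z its axis, small brass dot on one end, 45 g. May be absent.
- tumbler: Bystander: marble tumbler 80 mm across, 100 mm high; origin at the centre of its underside. To be left alone.
- dish: Bystander: marble soap dish 92 mm across, 22 mm high; origin at the centre of its underside. To be left alone.
- dispenser: Bystander: marble soap dispenser 72 mm across, 150 mm high with its brass pump; origin at the centre of its underside. To be left alone.
- jar: Bystander: beige stone jar 88 mm across, 105 mm high; origin at the centre of its underside. To be left alone.

How it is judged:
By the outcome, as a careful person would: the job done as asked, in the order asked, and still so for the second after the job is handed in, with the robot touching nothing.
Of knob7, knob8, knob9 only 1 to 3 are there at a start; the rules pass over those that are not, and their reading is None.
At some moment in a run one of knob1, knob2, knob3, knob4, knob5, knob6, knob7, knob8, knob9 may be knocked a few centimetres aside while the robot is not near it.
It also fails if it takes over 210 s, if anything falls off the work surface, if the arm or the gripper's body presses on something with over 40 N, if the wrist force passes 120 N, or if a joint passes its speed limit or range.

ROBOT

A 6-joint arm with a two-finger parallel gripper is mounted at the origin on the work surface. World frame = base frame: x ahead of the robot, y to its left, z up, the work surface at z = 0. Lengths are in m, angles in degrees, forces in N, time in s.
With the tool pointing down it reaches from about 0.4 to 0.825 m from the base axis. Payload 7 kg.
Tool frame: the origin (TCP) lies at the very end of the fingers, on their centre line; the grasp point (between the pads) lies 19 mm behind it (ctrl.grasp_offset is the distance from the TCP to the grasp point, in m); z points along the fingers, y is the line along which they close (so a half turn about z gives the same grasp; the last joint's range is limited). The gripper opens to 88 mm and grips with 3 to 60 N. Pads are 19 mm wide; open, the fingers measure 130 mm over their backs; the gripper's body (78 mm by 193 mm) begins 47 mm behind the grasp point.
Start: joints at [92.137, 20.546, 0.682, 0, -70.136, -16.507], TCP at [0.168, 0.654, 0.227] pointing down, gripper open.
Joint ranges: [-176.03, 176.03], [-82.01, 121.73], [-58.28, 71.71], [-173.87, 95.51], [-174.79, -0.11], [-173.66, 173.66]. Speed limits (degrees/s): [136.94, 136.94, 172.46, 180, 180, 180].

INTERFACE

Orientations are given as [roll, pitch, yaw] about the fixed x, y, z axes, in that order (R = Rz(yaw) Ry(pitch) Rx(roll)).
In Python, from plant import ctrl gives the robot as it stands. The module is installed in compiled form; this text tells all that it offers.
- The arm moves only by the tool jog_arm, never from a script. Its argument "plan" is a list that holds one entry, the list of rows, each a list of 7 numbers: the opening, from 0 (shut) to 1 (fully open), then the shift along the tool's x, y, z in m, then the turn, a rotation vector about the tool's x, y, z in degrees. A call has 1 to 20 rows; each row is the pose to reach, as a shift and turn from the pose commanded when the call began, along the tool's axes at that moment; what a row does not reach only later rows make up. A row lasts 1/8 s, in which the tool goes at most 62.5 mm and 10.7 degrees, less where a joint would pass 70% of its speed; a pose out of reach is approached as far as the arm can. A call with a gripper value outside its range is refused whole. The fingers move at their own pace and stop on an object; the grip force is fixed at half the most. Time passes only in rows, so rows that repeat a pose let the fingers close. It gives the time, the measured TCP pose, the force, the opening and the grip force at its end, in the units of the state.
- ctrl.get_obs(): the state, without advancing time (a new reading comes with each control period).
- ctrl.snapshot(name): name is "scene" or "top" or "wrist"; returns a dict with "image" (384x512x3 uint8, red, green, blue), "vertical_fov" (degrees; the focal length in pixels is half the picture's height over the tangent of half this angle, whatever the lens; pixels are square), "cx", "cy" (the principal point, pixels), "R" (3x3) and "t" (3): a world point X has camera coordinates R X + t; the wrist camera has in their place "T_tool_cam" (4x4, takes a point from camera to tool coordinates, whose origin is the TCP and whose axes are the flange's). Camera axes: x right, y down, z forward; pixel columns grow to the right and rows downward; lengths in m; the calibration is good to about 2 mm. The wrist camera is an equidistant fisheye: a pixel r from the principal point sees the ray r / f radians off the axis. A picture is of the moment at which its call begins: read the wrist's pose just before it. There is no depth.
- ctrl.close_job(): hands the job in; it is judged then, once.
The state is a dict: "clock": time; "joint_pos": joint angles; "qvel": joint speeds; "tau": joint torques, N m; "tool_pos": TCP position; "orientation": TCP orientation; "force": force on the tool from outside, world axes, zero at the start; "moment": the same for the moment, N m; "opening": finger opening in m; "gripper_force": force on a finger pad.
Only numpy, scipy, OpenCV 4.12 (cv2) and the standard library are available. Lean on these libraries where they do the work, as an engineer would, in place of code of your own. Each camera call takes 0.05 s, during which the arm holds its last target. There are 200 camera calls.

## Working session

There is one attempt and no reset: what is moved stays moved. The work goes in short steps, Python scripts to look and compute and a tool call to move; the robot and the scene stay as the last step left them, time stands still between calls to the robot, and variables do not carry over. Pictures are saved under pics/ and viewed, at most 14 in all, crops included, and the job is handed in when it is done.

Besides the shell and the picture viewer there is one more tool, called after "Request:" as name([rows], argument=value, ...), one row to a line, values as JSON. jog_arm: Moves the arm, as the interface text tells. Its arguments: {"type":"object","properties":{"plan":{"type":"array","items":{"type":"array","items":{"type":"array","items":{"type":"number"}}}}},"required":["plan"]}

```bash
mkdir -p pics
cat > h.py <<'E'
import numpy as np, cv2
from plant import ctrl
from scipy.spatial.transform import Rotation as Ro
def snap(n,fn=None):
    o=ctrl.get_obs(); s=ctrl.snapshot(n); s['obs']=o
    if fn: cv2.imwrite('pics/'+fn+'.png',cv2.cvtColor(s['image'],cv2.COLOR_RGB2BGR))
    H=s['image'].shape[0]; s['f']=H/2/np.tan(np.radians(s['vertical_fov'])/2)
    if n=='wrist':
        T=np.eye(4);T[:3,:3]=Ro.from_euler('xyz',o['orientation'],degrees=True).as_matrix();T[:3,3]=o['tool_pos']
        W=T@np.array(s['T_tool_cam']); s['Rc']=W[:3,:3]; s['c']=W[:3,3]
    else:
        R=np.array(s['R']); s['Rc']=R.T; s['c']=-R.T@np.array(s['t'])
    s['fish']=n=='wrist'
    return s
def ray(s,u,v):
    d=np.array([u-s['cx'],v-s['cy']],float)
    if s['fish']:
        r=np.hypot(*d); th=r/s['f']; k=np.sin(th)/max(r,1e-9); q=np.array([d[0]*k,d[1]*k,np.cos(th)])
    else: q=np.array([d[0],d[1],s['f']])
    q=s['Rc']@q; return q/np.linalg.norm(q)
def plane(s,u,v,z):
    q=ray(s,u,v); return s['c']+q*(z-s['c'][2])/q[2]
def proj(s,X):
    p=s['Rc'].T@(np.array(X)-s['c'])
    if s['fish']:
        r=np.hypot(p[0],p[1]); th=np.arctan2(r,p[2]); return s['cx']+p[0]/r*th*s['f'], s['cy']+p[1]/r*th*s['f']
    return s['cx']+s['f']*p[0]/p[2], s['cy']+s['f']*p[1]/p[2]
E
python3 - <<'E'
from h import *
a=[snap(n,n+'0') for n in('scene','top','wrist')]
for s in a: print(s['c'].round(3),s['f'],s['cx'],s['cy'])
print(ctrl.get_obs(), ctrl.grasp_offset); print(a[2]['T_tool_cam'])
E
```

```text
[ 0.856 -0.638  0.764] 371.66483012555716 251.03871374678664 192.03451308352243
[0.407 0.017 1.307] 369.1500996073015 252.60098384880195 191.90951286475598
[0.239 0.635 0.382] 297.3186396354542 261.43524780862333 189.1947800897734
{'clock': 0.15, 'joint_pos': array([ 9.21404127e+01,  2.05826234e+01,  6.45739434e-01, -1.32924605e-02,
       -7.01366288e+01, -1.65064871e+01]), 'qvel': array([-0.1286173 , -0.09873189,  0.09022296,  0.09871558,  0.0443571 ,
        0.06322214]), 'tau': array([-1.61129887e-03, -5.83277893e+01,  2.93289721e+01,  7.00109214e+00,
        8.70325399e-03, -1.05131746e-04]), 'tool_pos': array([0.16742622, 0.65352192, 0.22583453]), 'orientation': array([ 1.79925966e+02, -8.90603387e-03, -1.43705932e+01]), 'force': array([ 0.54055167, -0.39353481,  0.15130258]), 'moment': array([ 0.00705897, -0.02760083, -0.04151898]), 'gripper_force': 0.0, 'opening': 0.08750582848568739} 0.0188
[[ 3.54081849e-04 -9.61690839e-01 -2.74136106e-01  7.40620662e-02]
 [ 9.99999854e-01  2.28760562e-04  4.89117843e-04  3.74580718e-04]
 [-4.07668619e-04 -2.74136239e-01  9.61690780e-01 -1.56528851e-01]
 [ 0.00000000e+00  0.00000000e+00  0.00000000e+00  1.00000000e+00]]
```

View pics/top0.png

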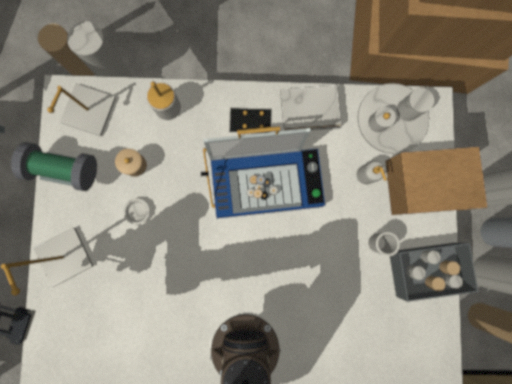

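View pics/scene0.png

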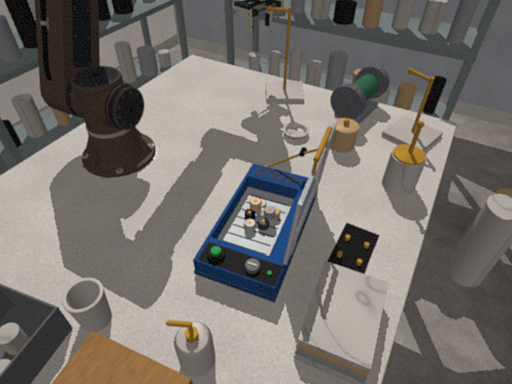

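Run:
```python
from h import *
s=snap('top'); im=cv2.cvtColor(s['image'],cv2.COLOR_RGB2BGR)
cv2.imwrite('pics/top_c.png',cv2.resize(im[120:225,190:335],None,fx=5,fy=5,interpolation=cv2.INTER_CUBIC))
for n,(u,v,z) in dict(FL=(217,217,.062),FR=(325,206,.062),btn=(316,193,.066),heap=(264,187,.035)).items(): print(n,plane(s,u,v,z).round(4))
```

```text
FL [0.443  0.1036 0.062 ]
FR [ 0.4883 -0.2612  0.062 ]
btn [ 0.5315 -0.2295  0.066 ]
heap [ 0.5513 -0.0542  0.035 ]
```

View pics/top_c.png

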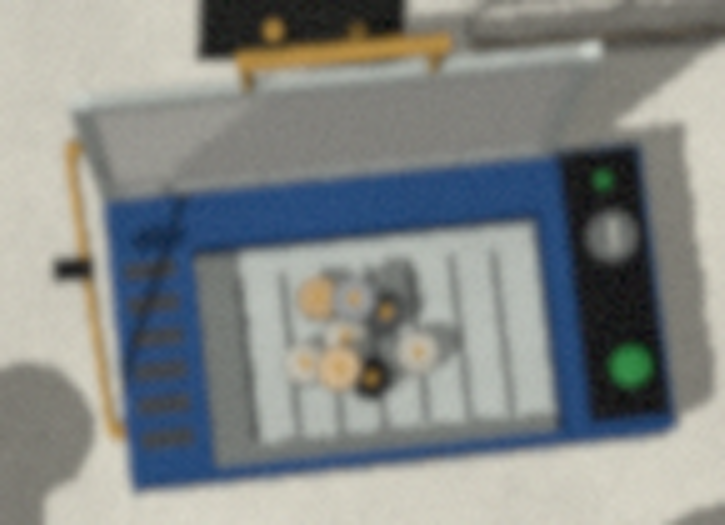

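```bash
cat >> h.py <<'E'
try: BX=np.load('box.npy')
except Exception: BX=None
def b2w(p):
    x,y,a=BX; c,s=np.cos(a),np.sin(a); p=np.array(p,float); return np.array([x+c*p[0]-s*p[1],y+s*p[0]+c*p[1],p[2]])
def w2b(p):
    x,y,a=BX; c,s=np.cos(a),np.sin(a); dx,dy=p[0]-x,p[1]-y; return np.array([c*dx+s*dy,-s*dx+c*dy,p[2]])
E
python3 - <<'E'
import h; from h import *
from scipy.optimize import least_squares
s=snap('top')
P=[(133,487,-.1,.178,.062),(675,427,-.1,-.195,.062),(640,147,.1,-.195,.062),(195,250,.058,.12,.062),(535,218,.058,-.12,.062),(557,425,-.092,-.12,.062),(215,465,-.092,.12,.062)]
def res(q):
    h.BX=q; return np.array([np.array(proj(s,b2w(p[2:])))-(190+p[0]/5-.4,120+p[1]/5-.4) for p in P]).ravel()
r=least_squares(res,[.56,-.06,.12]); np.save('box.npy',r.x); print(r.x,np.degrees(r.x[2])); print(r.fun.reshape(-1,2).round(1))
h.BX=r.x
for u,v in[(630,366)]: print('btn box',w2b(plane(s,190+u/5-.4,120+v/5-.4,.066)))
print('in',b2w((-.017,0,.02)),'boss',b2w((.1-.059-.0,.195,.133)))
print('boss rayed',w2b(plane(s,190+72/5-.4,120+269/5-.4,.141)),'bar',w2b(plane(s,190+345/5-.4,120+52/5-.4,.31)))
o=ctrl.get_obs(); R=Ro.from_euler('xyz',o['orientation'],degrees=True).as_matrix(); print(R.round(3))
E
```

```text
[ 0.56392898 -0.05417413  0.12681145] 7.265760898889713
[[-1.   0.2]
 [ 0.1  0.7]
 [-0.1 -1. ]
 [-0.9 -0.4]
 [ 0.8 -1. ]
 [ 1.6  1. ]
 [-0.5  0.4]]
btn box [-0.05352725 -0.16855114  0.066     ]
in [ 0.54706549 -0.05632415  0.02      ] boss [0.57993775 0.1444454  0.133     ]
boss rayed [0.03914004 0.19432384 0.141     ] bar [0.117492   0.01848993 0.31      ]
[[ 0.969 -0.248 -0.   ]
 [-0.248 -0.969 -0.001]
 [ 0.     0.001 -1.   ]]
```

View pics/wrist0.png

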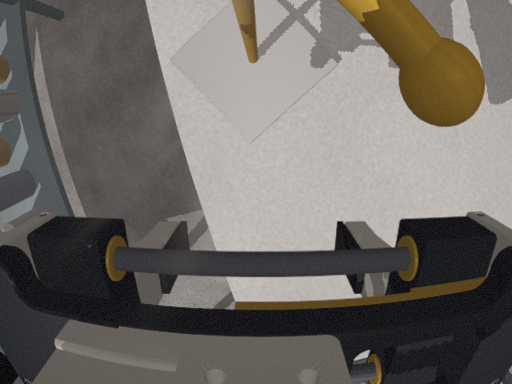

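```bash
cat >> h.py <<'E'
def tri(obs):
    A=np.zeros((3,3));b=np.zeros(3)
    for s,u,v in obs:
        d=ray(s,u,v);M=np.eye(3)-np.outer(d,d);A+=M;b+=M@s['c']
    X=np.linalg.solve(A,b); return X,[np.hypot(*(np.array(proj(s,X))-(u,v))) for s,u,v in obs]
E
python3 - <<'E'
from h import *
t=snap('top');w=snap('wrist');c=snap('scene')
print(tri([(t,12,288),(w,440,85)]))
print('TCP in top',proj(t,w['obs']['tool_pos']), 'scene',proj(c,w['obs']['tool_pos']),'cam in top',proj(t,w['c']))
print(plane(t,75,248,0.0), plane(w,250,60,0))
E
```

```text
(array([0.24002221, 0.60034792, 0.33088337]), [np.float64(1.3705170289503554), np.float64(17.441637139608474)])
TCP in top (np.float64(13.56975654668355), np.float64(309.2889037108825)) scene (np.float64(258.4847061971576), np.float64(28.033391665198877)) cam in top (np.float64(-16.17534492281726), np.float64(293.02799682738635))
[0.32707254 0.59502421 0.        ] [0.30142969 0.63364671 0.        ]
```

Request:
jog_arm([
  [[1, -0.06, 0, 0, 0, 0, 0], [1, -0.1, 0, 0, 0, 0, 0], [1, -0.1, 0.06, -0.03, 0, 0, 0], [1, -0.1, 0.12, -0.06, 0, 0, 0], [1, -0.1, 0.18, -0.09, 0, 0, 8], [1, -0.056, 0.195, -0.09, 0, 0, 18], [1, -0.012, 0.21, -0.09, 0, 0, 28], [1, 0.032, 0.225, -0.09, 0, 0, 38], [1, 0.076, 0.24, -0.09, 0, 0, 48], [1, 0.12, 0.255, -0.09, 0, 0, 58], [1, 0.165, 0.268, -0.09, 0, 0, 68], [1, 0.209, 0.281, -0.09, 0, 0, 78], [1, 0.245, 0.32, -0.09, 0, 0, 88], [1, 0.281, 0.36, -0.09, 0, 0, 98], [1, 0.317, 0.4, -0.09, 0, 0, 108], [1, 0.353, 0.44, -0.09, 0, 0, 118], [1, 0.389, 0.48, -0.09, 0, 0, 128], [1, 0.425, 0.52, -0.09, 0, 0, 138], [1, 0.461, 0.56, -0.09, 0, 0, 148], [1, 0.497, 0.599, -0.09, 0, 0, 158.3]],
])

```text
clock: 2.9
tool_pos: [0.5009, -0.0516, 0.3169]
orientation: [180.0, 0.1, -173.0]
force: [1.7, 1.1, 0.5]
opening: 0.0876
gripper_force: 0.0
```

Run:
```python
from h import *
s=snap('wrist','w1'); print(s['obs']['tool_pos'],s['obs']['orientation'],s['obs']['joint_pos'].round(1),s['c'])
```

```text
[ 0.50088068 -0.05158081  0.31692294] [ 1.79989184e+02  5.44563389e-02 -1.73013328e+02] [ 16.5   1.3 -11.8  -0.  -76.8 -99.5] [ 0.4276978  -0.06103942  0.47338219]
```

View pics/w1.png

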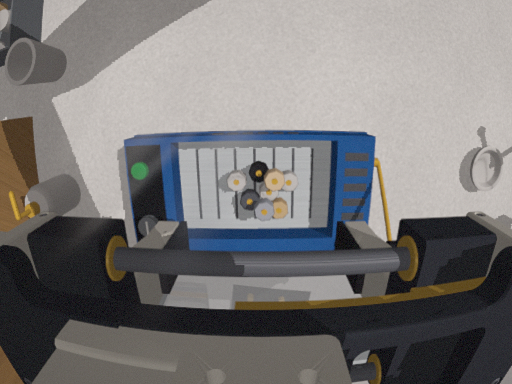

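Run:
```python
from h import *
s=snap('wrist'); im=cv2.cvtColor(s['image'],cv2.COLOR_RGB2BGR)
cv2.imwrite('pics/w1c.png',cv2.resize(im[150:230,215:310],None,fx=7,fy=7,interpolation=cv2.INTER_CUBIC))
```

```text
(no output)
```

View pics/w1c.png

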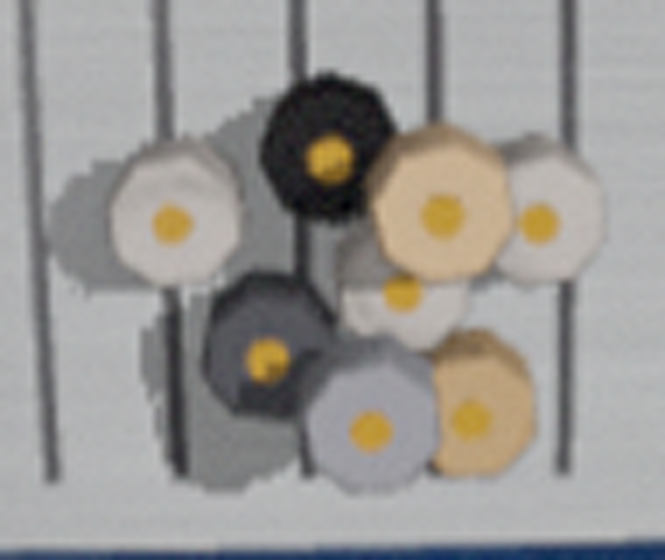

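Run:
```python
from h import *
s=snap('wrist')
D=dict(whiteL=(172,224,.044),black=(330,158,.044),beigeT=(443,216,.068),whiteR=(540,224,.044),whiteM=(403,294,.044),dgrey=(268,360,.044),lgrey=(371,432,.068),beigeB=(471,419,.044))
for n,(u,v,z) in D.items(): print(n,(1000*w2b(plane(s,214.57+u/7,149.57+v/7,z))).round(1))
# check calibration: floor corner edges / button
print('btn',1e3*w2b(plane(s,139.5,171,.066)), 'TCP box',1e3*w2b(s['obs']['tool_pos']))
for c in [(-.092,.12,.062),(-.092,-.12,.062),(.058,.12,.062),(.058,-.12,.062),(-.1,-.195,.062),(-.1,.178,.062)]: print(c,np.round(proj(s,b2w(c)),1))
```

```text
whiteL [-26.3 -25.7  44. ]
black [-40.4   8.   44. ]
beigeT [-33.6  30.7  68. ]
whiteR [-25.7  52.7  44. ]
whiteM [-10.4  23.5  44. ]
dgrey [ 4.2 -5.7 44. ]
lgrey [12.2 16.1 68. ]
beigeB [18.2 38.4 44. ]
btn [ -49.84327526 -172.95827397   66.        ] TCP box [-61.80594588   8.56055805 315.89854262]
(-0.092, 0.12, 0.062) [340.6 139.2]
(-0.092, -0.12, 0.062) [171.6 140.8]
(0.058, 0.12, 0.062) [334.5 236.7]
(0.058, -0.12, 0.062) [180.1 237.5]
(-0.1, -0.195, 0.062) [124.6 137.9]
(-0.1, 0.178, 0.062) [378.5 134.9]
```

Run:
```python
from h import *
s=snap('wrist'); hsv=cv2.cvtColor(s['image'],cv2.COLOR_RGB2HSV)
m=((hsv[...,0]>100)&(hsv[...,0]<125)&(hsv[...,1]>130)&(hsv[...,2]>40)).astype(int)
def runs(a): d=np.flatnonzero(np.diff(np.r_[0,a,0])); return d.reshape(-1,2).tolist()
for r in (133,135,137,145,160,180,200,220): print(r,[x for x in runs(m[r]) if x[1]-x[0]>3])
for c in (150,170,200,250,300,340,365): print('col',c,[x for x in runs(m[:,c]) if x[1]-x[0]>3])
g=((hsv[...,0]>45)&(hsv[...,0]<85)&(hsv[...,1]>130)).astype(np.uint8)
n,l,st,ce=cv2.connectedComponentsWithStats(g); print([(st[i,4],ce[i].round(1)) for i in range(1,n) if st[i,4]>10])
```

```text
133 [[201, 212], [269, 273], [284, 288], [299, 365]]
135 [[202, 208], [261, 368]]
137 [[190, 212], [256, 374]]
145 [[161, 168], [332, 375]]
160 [[167, 178], [332, 346], [369, 374]]
180 [[162, 180], [331, 372]]
200 [[164, 181], [330, 343], [366, 371]]
220 [[329, 342], [364, 368]]
col 150 []
col 170 [[138, 143], [158, 220]]
col 200 [[134, 142], [238, 250]]
col 250 [[230, 251]]
col 300 [[132, 140], [230, 251]]
col 340 [[133, 222]]
col 365 [[134, 154], [162, 169], [177, 184], [192, 200], [201, 221]]
[(np.int32(64), array([138.1, 168.1]))]
```

Run:
```python
import h; from h import *
from scipy.optimize import least_squares
s=snap('wrist')
def uatrow(y,z,row): # u where line y const crosses row
    a,b=-.15,.15
    P=[proj(s,b2w((x,y,z))) for x in np.linspace(a,b,61)]; P=np.array(P); i=np.argsort(P[:,1]); return np.interp(row,P[i,1],P[i,0])
def vatcol(x,z,col):
    P=np.array([proj(s,b2w((x,y,z))) for y in np.linspace(-.2,.2,61)]); i=np.argsort(P[:,0]); return np.interp(col,P[i,0],P[i,1])
def res(q,full=False):
    h.BX=q[:3]
    r=[uatrow(.178,.062,145)-374.5,uatrow(.178,.062,200)-370.5,uatrow(.12,.02,180)-330.5,uatrow(.12,.02,200)-329.5,uatrow(-.12,.02,180)-179.5,uatrow(-.12,.02,200)-180.5,
     vatcol(.058,.02,250)-229.5,vatcol(.058,.02,300)-229.5,vatcol(-.092,.062,200)-141.5,vatcol(-.092,.062,300)-139.5]
    return np.array(r)
r=least_squares(res,h.BX); print(r.x,np.degrees(r.x[2]),r.fun.round(1)); print('top fit',np.load('box.npy')); 
h.BX=r.x; print('btn',1e3*w2b(plane(s,138,168,.066)))
np.save('box.npy',r.x)
D=dict(whiteL=(172,224,.044),black=(330,158,.044),beigeT=(443,216,.068),whiteR=(540,224,.044),whiteM=(403,294,.044),dgrey=(268,360,.044),lgrey=(371,432,.068),beigeB=(471,419,.044))
for n,(u,v,z) in D.items(): print(n,(1000*w2b(plane(s,214.57+u/7,149.57+v/7,z))).round(1))
print('TCP box',1e3*w2b(s['obs']['tool_pos']),s['obs']['orientation'][2]-np.degrees(r.x[2])+180)
```

```text
[ 0.56612697 -0.05433176  0.13724335] 7.863464904404092 [ 0.7  0.5 -1.1 -1.2  0.2  0.9 -0.5 -1.2  0.4  0.9]
top fit [ 0.56392898 -0.05417413  0.12681145]
btn [ -57.8413683  -170.84946385   66.        ]
whiteL [-29.2 -21.6  44. ]
black [-43.2  12.2  44. ]
beigeT [-36.3  34.7  68. ]
whiteR [-28.3  56.8  44. ]
whiteM [-13.1  27.5  44. ]
dgrey [ 1.5 -1.8 44. ]
lgrey [ 9.5 20.1 68. ]
beigeB [15.6 42.4 44. ]
TCP box [-64.72211293  12.49248975 316.14110208] -0.6537549150044697
```

Request:
jog_arm([
  [[0.6, -0.028, 0.022, 0.06, 0, 0, -0.65], [0.6, -0.028, 0.022, 0.12, 0, 0, -0.65], [0.6, -0.028, 0.022, 0.18, 0, 0, -0.65], [0.6, -0.028, 0.022, 0.23, 0, 0, -0.65], [0.6, -0.028, 0.022, 0.255, 0, 0, -0.65], [0.6, -0.028, 0.022, 0.267, 0, 0, -0.65], [0.6, -0.028, 0.022, 0.267, 0, 0, -0.65], [0, -0.028, 0.022, 0.267, 0, 0, -0.65], [0, -0.028, 0.022, 0.267, 0, 0, -0.65], [0, -0.028, 0.022, 0.267, 0, 0, -0.65], [0, -0.028, 0.022, 0.267, 0, 0, -0.65], [0, -0.028, 0.022, 0.22, 0, 0, -0.65]],
])

```text
clock: 4.65
tool_pos: [0.5228, -0.025, 0.0943]
orientation: [-180.0, -0.4, -172.1]
force: [0.7, 0.6, 0.2]
opening: 0.0302
gripper_force: 30.0
```

Request:
jog_arm([
  [[0, 0.014, -0.055, -0.01, 0, 0, 0], [0, 0.028, -0.1095, -0.01, 0, 0, 0], [0, 0.028, -0.1095, 0.03, 0, 0, 0], [0, 0.028, -0.1095, 0.06, 0, 0, 0], [0, 0.028, -0.1095, 0.069, 0, 0, 0], [0, 0.028, -0.1095, 0.07, 0, 0, 0], [0.42, 0.028, -0.1095, 0.07, 0, 0, 0], [0.42, 0.028, -0.1095, 0.07, 0, 0, 0], [0.42, 0.028, -0.1095, 0.02, 0, 0, 0], [0.42, 0.028, -0.1095, -0.03, 0, 0, 0], [0.5, 0.003, -0.078, -0.03, 0, 0, 0], [0.6, -0.022, -0.046, -0.03, 0, 0, 0], [0.6, -0.046, -0.0145, -0.03, 0, 0, 0], [0.6, -0.046, -0.0145, 0, 0, 0, 0], [0.6, -0.046, -0.0145, 0.03, 0, 0, 0], [0.6, -0.046, -0.0145, 0.045, 0, 0, 0], [0.6, -0.046, -0.0145, 0.047, 0, 0, 0], [0.6, -0.046, -0.0145, 0.047, 0, 0, 0], [0, -0.046, -0.0145, 0.047, 0, 0, 0], [0, -0.046, -0.0145, 0.047, 0, 0, 0]],
])

```text
clock: 7.15
tool_pos: [0.5733, -0.0324, 0.0504]
orientation: [180.0, 0.1, -172.0]
force: [-0.7, -0.3, 0.2]
opening: 0.0376
gripper_force: 0.2
```

Request:
jog_arm([
  [[0, 0, 0, 0, 0, 0, 0], [0, 0, 0, 0, 0, 0, 0], [0, 0, 0, -0.03, 0, 0, 0], [0, 0, 0, -0.055, 0, 0, 0], [0, -0.011, -0.048, -0.055, 0, 0, 0], [0, -0.0215, -0.095, -0.055, 0, 0, 0], [0, -0.0215, -0.095, -0.02, 0, 0, 0], [0, -0.0215, -0.095, 0.01, 0, 0, 0], [0, -0.0215, -0.095, 0.022, 0, 0, 0], [0, -0.0215, -0.095, 0.023, 0, 0, 0], [0.42, -0.0215, -0.095, 0.023, 0, 0, 0], [0.42, -0.0215, -0.095, 0.023, 0, 0, 0], [0.42, -0.0215, -0.095, -0.02, 0, 0, 0], [0.42, -0.0215, -0.095, -0.07, 0, 0, 0], [0.42, 0.01, -0.065, -0.1, 0, 0, 0], [0.42, 0.04, -0.035, -0.13, 0, 0, 0], [0.42, 0.07, -0.01, -0.16, 0, 0, 0], [0.42, 0.07, -0.01, -0.2, 0, 0, 0], [0.42, 0.07, -0.01, -0.2, 0, 0, 0]],
])

```text
clock: 9.52
tool_pos: [0.5065, -0.0514, 0.2539]
orientation: [180.0, 0.5, -171.9]
force: [-0.5, -0.0, -0.8]
opening: 0.0366
gripper_force: 0.0
```

```bash
cat >> h.py <<'E'
def dots(fn=None,z=.044,view=False):
    s=snap('wrist'); hsv=cv2.cvtColor(s['image'],cv2.COLOR_RGB2HSV)
    m=((hsv[...,0]>15)&(hsv[...,0]<28)&(hsv[...,1]>140)&(hsv[...,2]>110)).astype(np.uint8)
    n,l,st,ce=cv2.connectedComponentsWithStats(m)
    print('TCP box',(1e3*w2b(s['obs']['tool_pos'])).round(1),'relyaw',round(s['obs']['orientation'][2]-np.degrees(BX[2])+180,2))
    for i in range(1,n):
        p=1e3*w2b(plane(s,*ce[i],z))
        if st[i,4]>=4 and -92<p[0]<58 and abs(p[1])<120:
            u,v=ce[i].astype(int); d=np.r_[s['image'][v-7:v+8,u-7:u+8].reshape(-1,3)]; print(p[:2].round(1),st[i,4],'col',np.median(d,0))
    if fn:
        im=cv2.cvtColor(s['image'],cv2.COLOR_RGB2BGR)
        P=np.array([proj(s,b2w((x,y,.06))) for x in(-.1,.06) for y in(-.125,.125)]); a=np.maximum(P.min(0).astype(int)-5,0); b=P.max(0).astype(int)+8
        cv2.imwrite('pics/'+fn+'.png',cv2.resize(im[a[1]:b[1],a[0]:b[0]],None,fx=3,fy=3,interpolation=cv2.INTER_CUBIC))
E
python3 -c "
from h import *
dots('w2')"
```

```text
TCP box [-58.6  11.1 253.9] relyaw 0.2
[-62.3 -74.2] 22 col [210. 189. 160.]
[-40.7   6.4] 44 col [42. 42. 44.]
[-27.7 -27.3] 18 col [199. 188. 184.]
[-26.   50.4] 20 col [201. 191. 186.]
[-11.3  20.9] 18 col [201. 192. 187.]
[ 3.5 -8.4] 30 col [ 95.  95. 100.]
[18. 36.] 25 col [201. 174. 136.]
[ 57.7 -84.3] 17 col [115.  94.  66.]
```

View pics/w2.png

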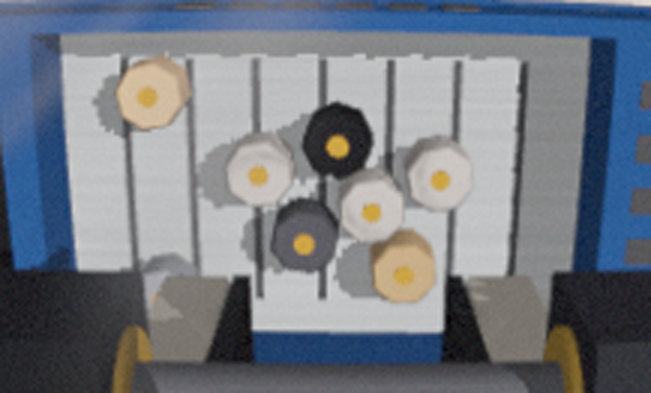

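```bash
cat > fit.py <<'E'
import h; from h import *
s=snap('wrist'); hsv=cv2.cvtColor(s['image'],cv2.COLOR_RGB2HSV)
m=((hsv[...,0]>100)&(hsv[...,0]<125)&(hsv[...,1]>130)&(hsv[...,2]>40)).astype(int)
def runs(a): d=np.flatnonzero(np.diff(np.r_[0,a,0])); return d.reshape(-1,2).tolist()
print(s['obs']['orientation'],s['obs']['joint_pos'].round(2))
for r in (140,150,160,170,180,190): print(r,[x for x in runs(m[r]) if x[1]-x[0]>3])
for c in (200,230,250,270,300): print('col',c,[x for x in runs(m[:,c]) if x[1]-x[0]>3])
for c in [(-.092,.12,.062),(-.092,-.12,.062),(.058,.12,.02),(.058,-.12,.02),(-.092,.12,.02),(-.092,-.12,.02),(-.1,-.195,.062),(-.1,.178,.062)]: print(c,np.round(proj(s,b2w(c)),1))
E
python3 fit.py
```

```text
[ 179.96586353    0.26460351 -171.98355943] [ 16.36   3.56 -17.89   0.   -68.29 -98.34]
140 [[104, 120], [165, 173], [188, 212], [254, 393]]
150 [[343, 393]]
160 [[343, 360], [387, 393]]
170 [[159, 166], [342, 391]]
180 [[146, 167], [341, 358], [385, 390]]
190 [[147, 168], [341, 389]]
col 200 [[135, 141]]
col 230 [[243, 247]]
col 250 [[243, 251], [277, 281]]
col 270 [[134, 142], [243, 251], [277, 281]]
col 300 [[135, 142]]
(-0.092, 0.12, 0.062) [352.2 143.3]
(-0.092, -0.12, 0.062) [154.3 143.3]
(0.058, 0.12, 0.02) [335.1 241.3]
(0.058, -0.12, 0.02) [173.5 240.5]
(-0.092, 0.12, 0.02) [343.1 139.2]
(-0.092, -0.12, 0.02) [164.9 139.2]
(-0.1, -0.195, 0.062) [101.7 139.5]
(-0.1, 0.178, 0.062) [395.6 138.8]
```

Request:
jog_arm([
  [[0.45, -0.008, -0.01, 0.02, 0, 0, -10.4], [0.45, -0.016, -0.02, 0.04, 0, 0, -20.8], [0.45, -0.024, -0.03, 0.06, 0, 0, -31.2], [0.45, -0.0306, -0.038, 0.08, 0, 0, -41.6], [0.45, -0.0306, -0.038, 0.1, 0, 0, -52], [0.45, -0.0306, -0.038, 0.12, 0, 0, -62.4], [0.45, -0.0306, -0.038, 0.15, 0, 0, -72], [0.45, -0.0306, -0.038, 0.18, 0, 0, -72], [0.45, -0.0306, -0.038, 0.205, 0, 0, -72], [0.45, -0.0306, -0.038, 0.225, 0, 0, -72], [0.45, -0.0306, -0.038, 0.23, 0, 0, -72], [0.45, -0.0306, -0.038, 0.23, 0, 0, -72], [0, -0.0306, -0.038, 0.23, 0, 0, -72], [0, -0.0306, -0.038, 0.23, 0, 0, -72], [0, -0.0306, -0.038, 0.23, 0, 0, -72], [0, -0.0306, -0.038, 0.23, 0, 0, -72], [0, -0.0306, -0.038, 0.2, 0, 0, -72], [0, -0.0306, -0.038, 0.16, 0, 0, -72], [0, -0.0306, -0.038, 0.14, 0, 0, -72]],
])

```text
clock: 12.0
tool_pos: [0.5407, -0.0855, 0.1107]
orientation: [-180.0, 0.0, -100.0]
force: [0.2, 0.3, -0.6]
opening: 0.0303
gripper_force: 30.0
```

```bash
python3 -c "
from h import *
o=ctrl.get_obs();print(1e3*w2b(o['tool_pos']),o['orientation'][2]-np.degrees(BX[2])+180,o['joint_pos'].round(1))"
```

```text
[-29.41302411 -27.45027255 110.70601907] 72.10424653545735 [ 11.5  14.7 -24.4   0.  -50.9 -21.6]
```

Request:
jog_arm([
  [[0, -0.0124, 0.0094, 0, 0, 0, 10.3], [0, -0.0248, 0.0188, 0, 0, 0, 20.6], [0, -0.0372, 0.0282, 0, 0, 0, 30.9], [0, -0.0496, 0.0376, 0, 0, 0, 41.2], [0, -0.062, 0.047, 0, 0, 0, 51.5], [0, -0.0744, 0.0563, 0, 0, 0, 61.8], [0, -0.0865, 0.0655, 0, 0, 0, 72], [0, -0.0865, 0.0655, 0.03, 0, 0, 72], [0, -0.0865, 0.0655, 0.06, 0, 0, 72], [0, -0.0865, 0.0655, 0.082, 0, 0, 72], [0, -0.0865, 0.0655, 0.089, 0, 0, 72], [0, -0.0865, 0.0655, 0.089, 0, 0, 72], [0.42, -0.0865, 0.0655, 0.089, 0, 0, 72], [0.42, -0.0865, 0.0655, 0.089, 0, 0, 72], [0.42, -0.0865, 0.0655, 0.05, 0, 0, 72], [0.42, -0.0865, 0.0655, 0.01, 0, 0, 72], [0.42, -0.0865, 0.0655, 0.01, 0, 0, 72], [0.42, -0.0865, 0.0655, 0.01, 0, 0, 72]],
])

```text
clock: 14.25
tool_pos: [0.4908, 0.0112, 0.0994]
orientation: [180.0, 0.0, -172.0]
force: [0.2, -0.3, -0.2]
opening: 0.037
gripper_force: 0.0
```

```bash
python3 -c "
from h import *
dots()"
```

```text
TCP box [-65.7  75.2  99.4] relyaw 0.1
[-65.2  74.8] 78 col [193. 174. 156.]
[-62.4 -73.8] 46 col [197. 175. 147.]
[-11.6  13.3] 267 col [110. 105.  84.]
[-28.9  52.1] 8 col [86. 83. 81.]
[20.5 36.6] 23 col [102.  83.  41.]
[25.3  7.2] 69 col [94. 74. 40.]
[25.3 86.8] 80 col [119.  98.  45.]
```

Request:
jog_arm([
  [[0.45, -0.008, -0.023, 0, 0, 0, -8], [0.45, -0.016, -0.046, 0, 0, 0, -16], [0.45, -0.0247, -0.0685, 0, 0, 0, -23], [0.45, -0.0247, -0.0685, 0.03, 0, 0, -23], [0.45, -0.0247, -0.0685, 0.055, 0, 0, -23], [0.45, -0.0247, -0.0685, 0.073, 0, 0, -23], [0.45, -0.0247, -0.0685, 0.0755, 0, 0, -23], [0.45, -0.0247, -0.0685, 0.0755, 0, 0, -23], [0, -0.0247, -0.0685, 0.0755, 0, 0, -23], [0, -0.0247, -0.0685, 0.0755, 0, 0, -23], [0, -0.0247, -0.0685, 0.0755, 0, 0, -23], [0, -0.0247, -0.0685, 0.05, 0, 0, -23], [0, -0.0247, -0.0685, 0.02, 0, 0, -23], [0, -0.015, -0.072, 0.01, 0, 0, -14], [0, 0, -0.075, 0.01, 0, 0, -5], [0, 0, -0.075, 0.04, 0, 0, 0], [0, 0, -0.075, 0.065, 0, 0, 0], [0, 0, -0.075, 0.0745, 0, 0, 0], [0, 0, -0.075, 0.0745, 0, 0, 0]],
])

```text
clock: 16.68
tool_pos: [0.5015, -0.0631, 0.0251]
orientation: [-180.0, -0.0, -172.0]
force: [0.1, 0.6, -1.1]
opening: 0.0301
gripper_force: 30.0
```

Request:
jog_arm([
  [[0.42, 0, 0, 0, 0, 0, 0], [0.42, 0, 0, 0, 0, 0, 0], [0.42, 0, 0, -0.04, 0, 0, 0], [0.45, 0, 0, -0.08, 0, 0, 0], [0.45, -0.028, 0.012, -0.08, 0, 0, -7], [0.45, -0.056, 0.024, -0.08, 0, 0, -14], [0.45, -0.083, 0.0365, -0.08, 0, 0, -21], [0.45, -0.083, 0.0365, -0.05, 0, 0, -21], [0.45, -0.083, 0.0365, -0.022, 0, 0, -21], [0.45, -0.083, 0.0365, -0.003, 0, 0, -21], [0.45, -0.083, 0.0365, 0, 0, 0, -21], [0.45, -0.083, 0.0365, 0, 0, 0, -21], [0, -0.083, 0.0365, 0, 0, 0, -21], [0, -0.083, 0.0365, 0, 0, 0, -21], [0, -0.083, 0.0365, 0, 0, 0, -21], [0, -0.083, 0.0365, -0.03, 0, 0, -21], [0, -0.083, 0.0365, -0.07, 0, 0, -21], [0, -0.083, 0.0365, -0.07, 0, 0, -21]],
])

```text
clock: 18.92
tool_pos: [0.5807, -0.0149, 0.0984]
orientation: [-179.9, 0.3, -151.0]
force: [-0.1, -0.4, -1.0]
opening: 0.03
gripper_force: 30.0
```

```bash
python3 -c "
from h import *
dots()"
```

```text
TCP box [19.9 37.1 98.4] relyaw 21.15
[-61.8 -74.1] 90 col [211. 180. 134.]
[-65.9  -0.8] 68 col [192. 157.  88.]
[-64.7  74.2] 85 col [212. 187. 169.]
[-25.6  50.4] 89 col [209. 183. 149.]
[-11.2  20.8] 89 col [208. 180. 144.]
[ 33.2 -71.5] 4 col [175. 168. 133.]
[ 48.4 104.1] 160 col [75. 72. 54.]
[52.1 49.1] 90 col [146. 116.  62.]
```

Request:
jog_arm([
  [[0, -0.013, 0.0155, 0, 0, 0, 10.5], [0, -0.0264, 0.0311, 0, 0, 0, 21], [0, -0.0264, 0.0311, 0.03, 0, 0, 21], [0, -0.0264, 0.0311, 0.055, 0, 0, 21], [0, -0.0264, 0.0311, 0.068, 0, 0, 21], [0, -0.0264, 0.0311, 0.069, 0, 0, 21], [0.42, -0.0264, 0.0311, 0.069, 0, 0, 21], [0.42, -0.0264, 0.0311, 0.069, 0, 0, 21], [0.42, -0.0264, 0.0311, 0.03, 0, 0, 21], [0.45, -0.0264, 0.0311, -0.01, 0, 0, 21], [0.45, -0.0152, 0.0175, -0.01, 0, 0, 30], [0.45, -0.004, 0.004, -0.01, 0, 0, 39], [0.45, 0.007, -0.0096, -0.01, 0, 0, 48], [0.45, 0.0184, -0.023, -0.01, 0, 0, 57], [0.45, 0.0296, -0.0367, -0.01, 0, 0, 66], [0.45, 0.0296, -0.0367, 0.03, 0, 0, 66], [0.45, 0.0296, -0.0367, 0.055, 0, 0, 66], [0.45, 0.0296, -0.0367, 0.069, 0, 0, 66], [0.45, 0.0296, -0.0367, 0.0695, 0, 0, 66], [0.45, 0.0296, -0.0367, 0.0695, 0, 0, 66]],
])

```text
clock: 21.48
tool_pos: [0.5712, -0.0616, 0.0265]
orientation: [180.0, 0.1, 143.0]
force: [0.2, -0.4, 0.1]
opening: 0.0395
gripper_force: 0.0
```

Request:
jog_arm([
  [[0, 0, 0, 0, 0, 0, 0], [0, 0, 0, 0, 0, 0, 0], [0, 0, 0, 0, 0, 0, 0], [0, 0, 0, -0.04, 0, 0, 0], [0, 0, 0, -0.07, 0, 0, 0], [0, -0.0082, -0.0365, -0.07, 0, 0, 0], [0, -0.0082, -0.0365, -0.03, 0, 0, 0], [0, -0.0082, -0.0365, -0.008, 0, 0, 0], [0, -0.0082, -0.0365, -0.001, 0, 0, 0], [0, -0.0082, -0.0365, -0.001, 0, 0, 0], [0.42, -0.0082, -0.0365, -0.001, 0, 0, 0], [0.42, -0.0082, -0.0365, -0.001, 0, 0, 0], [0.42, -0.0082, -0.0365, -0.04, 0, 0, 0], [0.45, -0.0082, -0.0365, -0.08, 0, 0, 0], [0.45, 0.027, -0.008, -0.08, 0, 0, 0], [0.45, 0.0619, 0.0212, -0.08, 0, 0, 0], [0.45, 0.0619, 0.0212, -0.04, 0, 0, 0], [0.45, 0.0619, 0.0212, -0.015, 0, 0, 0], [0.45, 0.0619, 0.0212, 0, 0, 0, 0], [0.45, 0.0619, 0.0212, 0, 0, 0, 0]],
])

```text
clock: 23.98
tool_pos: [0.5334, -0.0078, 0.0249]
orientation: [-179.9, -0.1, 143.0]
force: [-0.1, -0.1, -0.4]
opening: 0.0392
gripper_force: 0.0
```

Request:
jog_arm([
  [[0, 0, 0, 0, 0, 0, 0], [0, 0, 0, 0, 0, 0, 0], [0, 0, 0, 0, 0, 0, 0], [0, 0, 0, -0.04, 0, 0, 0], [0, 0, 0, -0.075, 0, 0, 0], [0, -0.015, 0.001, -0.075, 0, 0, -9], [0, -0.03, 0.002, -0.075, 0, 0, -18], [0, -0.045, 0.003, -0.075, 0, 0, -27], [0, -0.06, 0.004, -0.075, 0, 0, -36], [0, -0.0758, 0.0045, -0.075, 0, 0, -45], [0, -0.0758, 0.0045, -0.03, 0, 0, -45], [0, -0.0758, 0.0045, -0.008, 0, 0, -45], [0, -0.0758, 0.0045, -0.001, 0, 0, -45], [0, -0.0758, 0.0045, -0.001, 0, 0, -45], [0.42, -0.0758, 0.0045, -0.001, 0, 0, -45], [0.42, -0.0758, 0.0045, -0.001, 0, 0, -45], [0.42, -0.0758, 0.0045, -0.04, 0, 0, -45], [0.45, -0.0758, 0.0045, -0.08, 0, 0, -45], [0.45, -0.0758, 0.0045, -0.08, 0, 0, -45], [0.45, -0.0758, 0.0045, -0.08, 0, 0, -45]],
])

```text
clock: 26.48
tool_pos: [0.5968, -0.0496, 0.1055]
orientation: [180.0, 0.0, -172.0]
force: [-0.2, 0.5, -0.3]
opening: 0.0391
gripper_force: 0.0
```

```bash
python3 -c "
from h import *
dots()"
```

```text
TCP box [ 31.    0.5 105.5] relyaw 0.1
[-65.7  -0.5] 68 col [190. 155.  88.]
[-64.6  74.2] 78 col [216. 200. 185.]
[-62.6 -75. ] 51 col [212. 185. 147.]
[-16.9 -40.4] 73 col [171. 146. 106.]
[-11.   20.8] 81 col [211. 189. 159.]
[30.5  0.1] 74 col [210. 194. 177.]
[29.8 74.3] 77 col [210. 181. 138.]
[ 31.8 -73.9] 65 col [182. 177. 176.]
```

Request:
jog_arm([
  [[0.45, 0.021, 0.01, 0, 0, 0, 0], [0.45, 0.042, 0.0203, 0, 0, 0, 0], [0.45, 0.042, 0.0203, 0.04, 0, 0, 0], [0.45, 0.042, 0.0203, 0.07, 0, 0, 0], [0.45, 0.042, 0.0203, 0.081, 0, 0, 0], [0.45, 0.042, 0.0203, 0.081, 0, 0, 0], [0, 0.042, 0.0203, 0.081, 0, 0, 0], [0, 0.042, 0.0203, 0.081, 0, 0, 0], [0, 0.042, 0.0203, 0.081, 0, 0, 0], [0, 0.042, 0.0203, 0.06, 0, 0, 0], [0, 0.048, 0.0395, 0.06, 0, 0, 0], [0, 0.048, 0.0395, 0.079, 0, 0, 0], [0, 0.048, 0.0395, 0.08, 0, 0, 0], [0.42, 0.048, 0.0395, 0.08, 0, 0, 0], [0.42, 0.048, 0.0395, 0.08, 0, 0, 0], [0.42, 0.048, 0.0395, 0.03, 0, 0, 0], [0.42, 0.048, 0.0395, -0.03, 0, 0, 0], [0.42, 0.07, 0.0395, -0.08, 0, 0, 0], [0.42, 0.09, 0.0395, -0.13, 0, 0, 0], [0.42, 0.09, 0.03, -0.17, 0, 0, 0]],
])

```text
clock: 29.02
tool_pos: [0.5027, -0.0327, 0.2786]
orientation: [180.0, 0.2, -172.0]
force: [1.4, -0.5, -0.7]
opening: 0.0366
gripper_force: 0.0
```

Request:
jog_arm([
  [[0, 0, 0, 0, 0, 0, 0], [0, 0, 0, 0, 0, 0, 0], [0, 0, 0, 0, 0, 0, 0], [0, 0, 0, 0, 0, 0, 0]],
])

```text
clock: 29.52
tool_pos: [0.5034, -0.0324, 0.2745]
orientation: [-180.0, -0.1, -172.0]
force: [-0.0, 0.4, -0.6]
opening: 0.0034
gripper_force: 0.0
```

```bash
python3 -c "
from h import *
dots('w3')
s=snap('wrist','w3full')"
```

```text
TCP box [-59.1  30.3 274.5] relyaw 0.12
[-65.2  74.3] 20 col [199. 190. 186.]
[-62.5 -74.3] 20 col [208. 186. 157.]
[-18.2  39.1] 18 col [198. 189. 185.]
```

View pics/w3full.png

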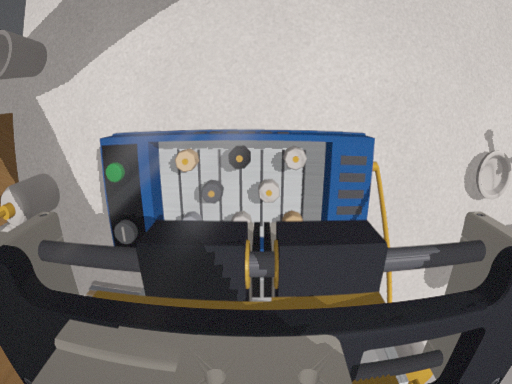

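Request:
jog_arm([
  [[0, -0.02, 0.037, 0, 0, -5, 0], [0, -0.04, 0.074, 0, 0, -10, 0], [0, -0.05, 0.12, 0, 0, -15, 0], [0, -0.06, 0.155, 0, 0, -20, 0], [0, -0.06, 0.184, 0.02, 0, -20, 0], [0, -0.06, 0.184, 0.06, 0, -20, 0], [0, -0.06, 0.184, 0.06, 0, -20, 0], [0, -0.06, 0.184, 0.06, 0, -20, 0], [0, -0.06, 0.184, 0.06, 0, -20, 0]],
])

```text
clock: 30.75
tool_pos: [0.5386, 0.1584, 0.2174]
orientation: [179.9, 20.1, -172.1]
force: [-0.0, -0.1, -0.1]
opening: 0.0003
gripper_force: 0.0
```

Run:
```python
from h import *
s=snap('wrist','w4'); o=s['obs']; print(1e3*w2b(o['tool_pos']),o['orientation'],o['joint_pos'].round(1))
print('pred boss px',proj(s,b2w((.041,.195,.133))),'tip',proj(s,o['tool_pos']))
t=snap('top'); print('top boss',w2b(plane(t,190+72/5-.4,120+269/5-.4,.141)),'bar',w2b(plane(t,190+345/5-.4,120+52/5-.4,.304)))
```

```text
[  1.81208208 214.51170477 217.35638484] [ 179.9285524    20.12706435 -172.07128836] [  43.6   -1.5  -38.2   18.9  -38.1 -139.1]
pred boss px (np.float64(239.67197613149636), np.float64(201.41644465647846)) tip (np.float64(262.18946607318617), np.float64(238.5777613751639))
top boss [0.03900929 0.19436183 0.141     ] bar [0.11710735 0.01726926 0.304     ]
```

View pics/w4.png

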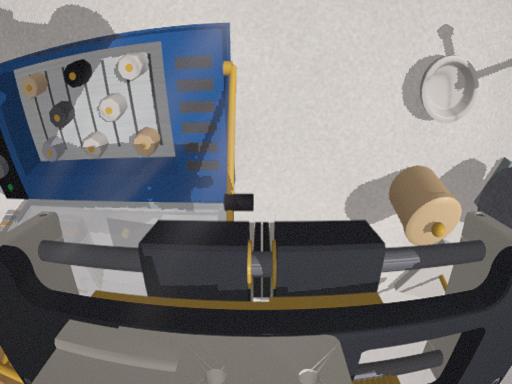

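Request:
jog_arm([
  [[0, -0.006, 0, 0.035, 0, 0, 0], [0, -0.012, 0, 0.07, 0, 0, 0], [0, -0.01, 0, 0.078, 0, 0, 0], [0, -0.008, 0, 0.085, 0, 0, 0], [0, -0.01, 0, 0.09, 0, 0, 0], [0, -0.0115, 0, 0.096, 0, 0, 0], [0, -0.013, 0, 0.102, 0, 0, 0], [0, -0.0135, 0, 0.108, 0, 0, 0], [0, -0.0138, 0, 0.113, 0, 0, 0], [0, -0.0138, 0, 0.118, 0, 0, 0], [0, -0.0138, 0, 0.118, 0, 0, 0], [0, -0.0138, 0, 0.118, 0, 0, 0]],
])

```text
clock: 32.35
tool_pos: [0.5906, 0.1656, 0.1095]
orientation: [180.0, 20.0, -172.0]
force: [0.6, -0.1, -0.4]
opening: 0.0004
gripper_force: 0.0
```

Run:
```python
from h import *
s=snap('wrist','w5'); o=s['obs']; print(1e3*w2b(o['tool_pos']),o['orientation'],o['force'])
t=snap('scene'); im=cv2.cvtColor(t['image'],cv2.COLOR_RGB2BGR)
cv2.imwrite('pics/s5.png',np.vstack([cv2.resize(im[100:250,200:420],(660,450),interpolation=cv2.INTER_CUBIC)]))
```

```text
[ 54.37487201 214.47956552 109.5187638 ] [ 179.99502966   20.01449594 -172.02020585] [ 0.58542909 -0.1013489  -0.42088005]
```

View pics/s5.png

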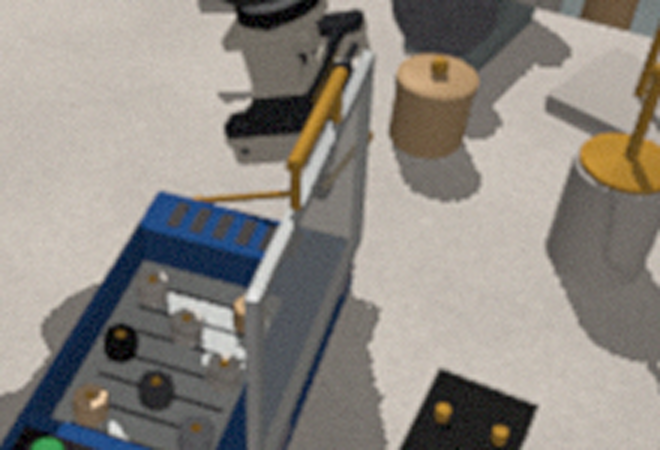

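Request:
jog_arm([
  [[0, 0, 0, -0.05, 0, 0, 0], [0, 0, 0, -0.1, 0, 0, 0], [0, -0.005, 0, -0.15, 0, 5, 0], [0, -0.01, -0.03, -0.2, 0, 10, 0], [0, -0.015, -0.07, -0.24, 0, 15, 0], [0.5, -0.02, -0.11, -0.279, 0, 20, 0], [0.5, -0.0228, -0.154, -0.279, 0, 20, 0], [0.5, -0.0228, -0.154, -0.279, 0, 20, 0], [0.5, -0.0228, -0.154, -0.279, 0, 20, 0]],
])

```text
clock: 33.58
tool_pos: [0.5384, 0.0027, 0.3792]
orientation: [180.0, -0.0, -172.1]
force: [-0.1, -0.3, 0.5]
opening: 0.035
gripper_force: 0.0
```

Request:
jog_arm([
  [[0.5, 0, 0, 0, 0, 0, -10], [0.5, 0, 0, 0, 0, 0, -20], [0.5, 0, 0, 0, 0, 0, -30], [0.5, 0, 0, 0, 0, 0, -40], [0.5, 0, 0, 0, 0, 0, -50], [0.5, 0, 0, 0, 0, 0, -60], [0.5, 0, 0, 0, 0, 0, -70], [0.5, 0, 0, 0, 0, 0, -80], [0.5, 0, 0, 0, 0, 0, -90], [0.5, 0, 0, 0, 0, 0, -90], [0.5, 0, 0, 0, 0, 0, -90]],
])

```text
clock: 34.95
tool_pos: [0.5384, 0.0034, 0.3794]
orientation: [-180.0, 0.0, -82.2]
force: [0.4, -0.4, -0.4]
opening: 0.0437
gripper_force: 0.0
```

Run:
```python
from h import *
s=snap('wrist','w6'); o=s['obs']; print(1e3*w2b(o['tool_pos']),o['orientation'],o['joint_pos'].round(1))
for th in (1.65,1.6,1.5): print(th,[np.round(proj(s,b2w((.1-.238*np.cos(th),y,.066+.238*np.sin(th))))) for y in (-.031,.023,.077)])
t=snap('top'); c=snap('scene')
for n,q in (('t',t),('c',c)):
    hsv=cv2.cvtColor(q['image'],cv2.COLOR_RGB2HSV); m=((hsv[...,0]>12)&(hsv[...,0]<28)&(hsv[...,1]>140)&(hsv[...,2]>90)).astype(np.uint8)
    k,l,st,ce=cv2.connectedComponentsWithStats(m)
    p=np.array(proj(q,b2w((.11,.023,.304)))); print(n,p)
    for i in range(1,k):
        if st[i,4]>8 and np.hypot(*(ce[i]-p))<40: print(st[i],ce[i].round(1))
```

```text
[-19.58624736  60.96006227 379.36771629] [-1.79996645e+02  6.90076272e-03 -8.21832400e+01] [ 21.2   3.9  -1.2  -0.  -84.9 -13.4]
1.65 [array([99., 95.]), array([103., 156.]), array([111., 215.])]
1.6 [array([110.,  93.]), array([114., 156.]), array([121., 215.])]
1.5 [array([135.,  90.]), array([139., 155.]), array([145., 216.])]
t [256.85309884 132.70989257]
c [319.18596462 140.07965612]
[344 119   5   6  23] [346.2 121.4]
[268 123  47  47 229] [301.9 145.6]
```

View pics/w6.png

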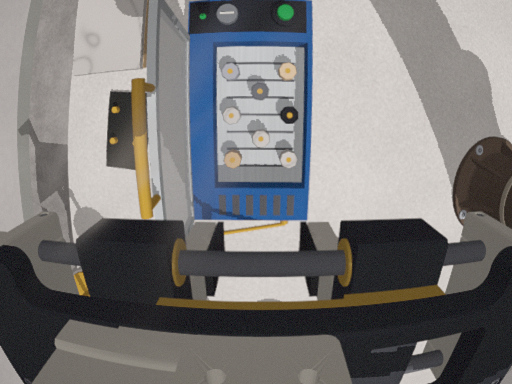

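Request:
jog_arm([
  [[0.6, 0.019, -0.05, 0, 0, 0, 0], [0.6, 0.038, -0.0996, 0, 0, 0, 0], [0.6, 0.038, -0.0996, 0.03, 0, 0, 0], [0.6, 0.038, -0.0996, 0.06, 0, 0, 0], [0.6, 0.038, -0.0996, 0.08, 0, 0, 0], [0.6, 0.038, -0.0996, 0.091, 0, 0, 0], [0.6, 0.038, -0.0996, 0.091, 0, 0, 0], [0.25, 0.038, -0.0996, 0.091, 0, 0, 0], [0.25, 0.038, -0.0996, 0.091, 0, 0, 0], [0, 0.038, -0.0996, 0.091, 0, 0, 0], [0, 0.038, -0.0996, 0.091, 0, 0, 0], [0, 0.038, -0.0996, 0.091, 0, 0, 0], [0, 0.038, -0.0996, 0.091, 0, 0, 0]],
])

```text
clock: 36.72
tool_pos: [0.6425, -0.0211, 0.2885]
orientation: [-180.0, -0.0, -82.0]
force: [-0.2, 0.9, 0.5]
opening: 0.0109
gripper_force: 30.0
```

Run:
```python
from h import *
o=ctrl.get_obs(); b=w2b(o['tool_pos']); print(1e3*b,o['force'],o['opening'],o['orientation'],o['joint_pos'].round(1))
# arc rows: bar centre = TCP + (0,0,.015)
for hx in (.1,):
    c=np.array([hx,.066]); p=np.array([b[0],b[2]+.015]); d=p-c; r=np.hypot(*d); th=np.arctan2(d[1],-d[0]); print('r',r,'th',th)
    r=.238
    for t in np.linspace(th,0,25)[1:]:
        q=c+r*np.array([-np.cos(t),np.sin(t)]); print(round(t,2),'ty',round(-(q[0]-p[0]),4),'tz',round(-(q[1]-p[1]),4))
```

```text
[ 80.24038317  22.51509827 288.48624925] [-0.20700061  0.90020909  0.48587234] 0.010932769671484393 [-1.79989100e+02 -2.03262470e-03 -8.20191159e+01] [ 15.5  15.8   1.9   0.  -76.1  -7.5]
r 0.23830686318017166 th 1.4877843282403422
1.43 ty 0.0146 tz 0.002
1.36 ty 0.0292 tz 0.0046
1.3 ty 0.0435 tz 0.008
1.24 ty 0.0576 tz 0.0124
1.18 ty 0.0714 tz 0.0176
1.12 ty 0.0848 tz 0.0237
1.05 ty 0.0979 tz 0.0306
0.99 ty 0.1105 tz 0.0383
0.93 ty 0.1226 tz 0.0467
0.87 ty 0.1341 tz 0.0559
0.81 ty 0.145 tz 0.0658
0.74 ty 0.1554 tz 0.0763
0.68 ty 0.165 tz 0.0875
0.62 ty 0.174 tz 0.0992
0.56 ty 0.1821 tz 0.1115
0.5 ty 0.1896 tz 0.1242
0.43 ty 0.1962 tz 0.1374
0.37 ty 0.202 tz 0.151
0.31 ty 0.2069 tz 0.1649
0.25 ty 0.211 tz 0.1791
0.19 ty 0.2141 tz 0.1935
0.12 ty 0.2164 tz 0.2081
0.06 ty 0.2178 tz 0.2227
0.0 ty 0.2182 tz 0.2375
```

Request:
jog_arm([
  [[0, 0, 0.0073, 0.0008, 0, 0, 0], [0, 0, 0.0146, 0.002, 0, 0, 0], [0, 0, 0.0292, 0.0046, 0, 0, 0], [0, 0, 0.0435, 0.008, 0, 0, 0], [0, 0, 0.0576, 0.0124, 0, 0, 0], [0, 0, 0.0714, 0.0176, 0, 0, 0], [0, 0, 0.0848, 0.0237, 0, 0, 0]],
])

```text
clock: 37.6
tool_pos: [0.5572, -0.0324, 0.2641]
orientation: [-180.0, 0.1, -82.0]
force: [0.4, 6.2, 0.4]
opening: 0.011
gripper_force: 30.0
```

Request:
jog_arm([
  [[0, 0, 0.0131, 0.0069, 0, 0, 0], [0, 0, 0.0257, 0.0146, 0, 0, 0], [0, 0, 0.0378, 0.023, 0, 0, 0], [0, 0, 0.0493, 0.0322, 0, 0, 0], [0, 0, 0.0602, 0.0421, 0, 0, 0], [0, 0, 0.0706, 0.0526, 0, 0, 0], [0, 0, 0.0802, 0.0638, 0, 0, 0], [0, 0, 0.0892, 0.0755, 0, 0, 0], [0, 0, 0.0973, 0.0878, 0, 0, 0], [0, 0, 0.1048, 0.1005, 0, 0, 0], [0, 0, 0.1114, 0.1137, 0, 0, 0], [0, 0, 0.1172, 0.1273, 0, 0, 0], [0, 0, 0.1172, 0.1273, 0, 0, 0], [0, 0, 0.1172, 0.1273, 0, 0, 0]],
])

```text
clock: 39.35
tool_pos: [0.4418, -0.0484, 0.1367]
orientation: [-180.0, 0.1, -82.0]
force: [2.0, 8.9, -3.8]
opening: 0.0111
gripper_force: 30.0
```

Run:
```python
from h import *
s=snap('scene','s7');o=s['obs']; print(1e3*w2b(o['tool_pos']),o['force'],o['opening'],o['joint_pos'].round(1))
```

```text
[-122.33683337   22.86053855  136.73625029] [ 2.04178662  8.86309265 -3.84672722] 0.011106017513094 [ 19.2   3.3 -34.5  -0.1 -52.1 -11.2]
```

View pics/s7.png

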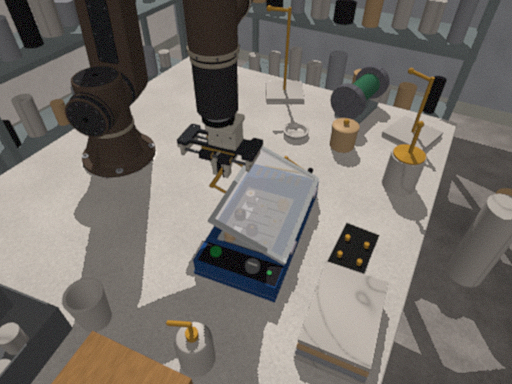

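Request:
jog_arm([
  [[0, 0, 0.0025, 0.007, 0, 0, 0], [0, 0, 0.0049, 0.0139, 0, 0, 0], [0, 0, 0.007, 0.021, 0, 0, 0], [0, 0, 0.009, 0.0281, 0, 0, 0], [0, 0, 0.0106, 0.0353, 0, 0, 0], [0, 0, 0.0121, 0.0425, 0, 0, 0], [0, 0, 0.0133, 0.05, 0, 0, 0], [0, 0, 0.0144, 0.0571, 0, 0, 0], [0, 0, 0.0151, 0.0644, 0, 0, 0], [0, 0, 0.0158, 0.0717, 0, 0, 0], [0, 0, 0.016, 0.078, 0, 0, 0], [0, 0, 0.0162, 0.083, 0, 0, 0], [0, 0, 0.0162, 0.086, 0, 0, 0], [0, 0, 0.0162, 0.0875, 0, 0, 0], [0, 0, 0.0162, 0.0875, 0, 0, 0]],
])

```text
clock: 41.28
tool_pos: [0.4271, -0.0514, 0.0525]
orientation: [-179.8, -0.0, -81.9]
force: [-9.7, 6.5, 38.0]
opening: 0.011
gripper_force: 30.0
```

Request:
jog_arm([
  [[0, 0, 0, -0.003, 0, 0, 0], [0.23, 0, 0, -0.003, 0, 0, 0], [0.23, 0, 0, -0.003, 0, 0, 0], [0.23, 0, 0, -0.02, 0, 0, 0], [0.23, 0, 0, -0.05, 0, 0, 0], [0.1, 0, 0, -0.1, 0, 0, 0], [0, 0.04, 0, -0.13, 0, 0, 0], [0, 0.08, -0.03, -0.13, 0, 0, 0], [0, 0.12, -0.05, -0.13, 0, 0, 0], [0, 0.12, -0.05, -0.13, 0, 0, 0], [0, 0.12, -0.05, -0.13, 0, 0, 0]],
])

```text
clock: 42.65
tool_pos: [0.4913, -0.1635, 0.1788]
orientation: [179.8, 0.0, -82.1]
force: [-0.4, -0.3, -0.3]
opening: 0.0005
gripper_force: 0.0
```

Run:
```python
from h import *
s=snap('wrist'); o=s['obs']; print(1e3*w2b(o['tool_pos']),o['opening'],o['orientation'],o['joint_pos'].round(1))
hsv=cv2.cvtColor(s['image'],cv2.COLOR_RGB2HSV); g=((hsv[...,0]>45)&(hsv[...,0]<85)&(hsv[...,1]>130)).astype(np.uint8)
n,l,st,ce=cv2.connectedComponentsWithStats(g)
for i in range(1,n):
    if st[i,4]>10: print(st[i,4],ce[i].round(1),(1e3*w2b(plane(s,*ce[i],.07))).round(1))
a=s['image']; c=snap('scene')['image'][110:302,180:436]; c=cv2.resize(c,(512,384),interpolation=cv2.INTER_CUBIC)
cv2.imwrite('pics/c8.png',cv2.resize(cv2.cvtColor(np.vstack([c,a])[:,:],cv2.COLOR_RGB2BGR),(400,600)))
```

```text
[-89.05767748 -97.86047523 178.78463635] 0.00047026683546851967 [ 1.79842247e+02  2.73211874e-02 -8.20860970e+01] [  3.3   8.  -22.8  -0.  -59.3   4.6]
609 [221.3 115. ] [ -53.7 -165.1   70. ]
82 [ 98.8 120.7] [  70.  -166.3   70. ]
```

View pics/c8.png

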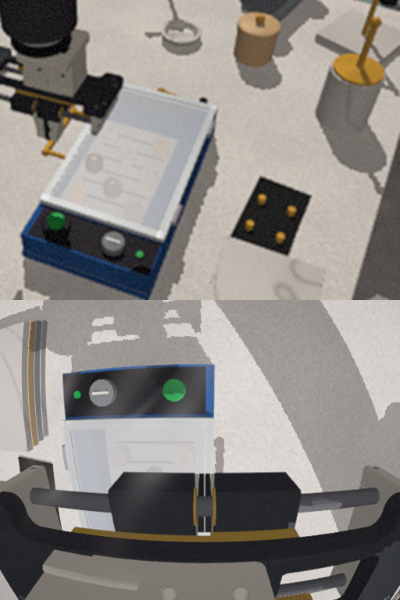

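Request:
jog_arm([
  [[0, 0.034, -0.018, 0, 0, 0, 0], [0, 0.067, -0.035, 0, 0, 0, 0], [0, 0.067, -0.035, 0.05, 0, 0, 0], [0, 0.067, -0.035, 0.085, 0, 0, 0], [0, 0.067, -0.035, 0.1, 0, 0, 0], [0, 0.067, -0.035, 0.105, 0, 0, 0], [0, 0.067, -0.035, 0.108, 0, 0, 0], [0, 0.067, -0.035, 0.108, 0, 0, 0]],
])

```text
clock: 43.75
tool_pos: [0.5352, -0.224, 0.0774]
orientation: [180.0, -0.0, -81.9]
force: [-19.3, 11.7, 43.7]
opening: 0.0005
gripper_force: 21.7
```

Request:
jog_arm([
  [[0, 0, 0, -0.008, 0, 0, 0], [0, 0, 0, -0.02, 0, 0, 0], [0, 0, 0, -0.04, 0, 0, 0], [0, 0, 0, -0.08, 0, 0, 0], [0, 0, 0, -0.08, 0, 0, 0], [0, 0, 0, -0.08, 0, 0, 0]],
])

```text
clock: 44.5
tool_pos: [0.5367, -0.2245, 0.1524]
orientation: [-179.9, -0.0, -82.0]
force: [-0.2, -1.2, -0.8]
opening: 0.0003
gripper_force: 0.0
```

Run:
```python
from h import *
s=snap('wrist','w9'); o=s['obs']; print(1e3*w2b(o['tool_pos']),o['force'])
for z in (.066,.075,.085): print(z,proj(s,b2w((-.054,-.165,z))))
hsv=cv2.cvtColor(s['image'],cv2.COLOR_RGB2HSV); g=((hsv[...,0]>45)&(hsv[...,0]<85)&(hsv[...,1]>100)).astype(np.uint8)
n,l,st,ce=cv2.connectedComponentsWithStats(g)
for i in range(1,n):
    if st[i,4]>10: print(st[i],ce[i].round(1),[(1e3*w2b(plane(s,*ce[i],z))).round(1) for z in (.066,.08)])
c=snap('scene'); hsv=cv2.cvtColor(c['image'],cv2.COLOR_RGB2HSV); g=((hsv[...,0]>45)&(hsv[...,0]<85)&(hsv[...,1]>100)).astype(np.uint8)
n,l,st,ce=cv2.connectedComponentsWithStats(g)
for i in range(1,n):
    if st[i,4]>10: print('scene',st[i],ce[i].round(1))
print([np.round(proj(c,b2w((-.054,-.165,z))),1) for z in(.062,.072,.082)])
```

```text
[ -52.46350872 -164.5297021   152.37582465] [-0.22627328 -1.17328109 -0.79140159]
0.066 (np.float64(263.2635535127821), np.float64(194.50921301968393))
0.075 (np.float64(263.3239227276802), np.float64(197.67905392789763))
0.085 (np.float64(263.3959825477457), np.float64(201.47177506774912))
[250 181  32  34 860] [265.6 197.5] [array([ -56. , -162.3,   66. ]), array([ -55.8, -166.7,   80. ])]
[121 187   9  10  75] [124.9 191.6] [array([  72.8, -167. ,   66. ]), array([  65.6, -171.2,   80. ])]
scene [354  74  25  24 361] [367.9  83.9]
scene [210 245  12  13 121] [215.4 251. ]
scene [267 270   5   6  25] [269.  272.4]
[array([216.7, 255.1]), array([216.4, 252.5]), array([216.1, 249.8])]
```

View pics/w9.png

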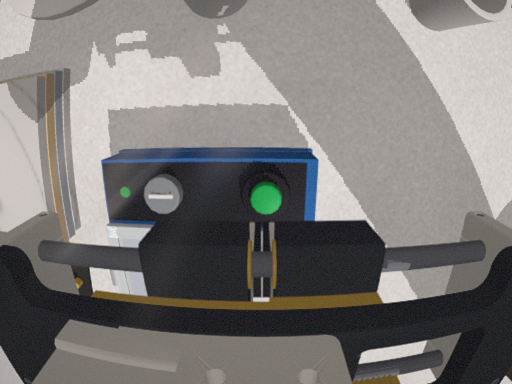

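Request:
jog_arm([
  [[0, 0, 0, -0.05, 0, 0, 0], [0, 0, 0, -0.1, 0, 0, 0], [0, -0.03, 0.02, -0.13, 0, 0, 0], [0, -0.06, 0.04, -0.15, 0, 0, 0], [0, -0.08, 0.06, -0.15, 0, 0, 0], [0, -0.08, 0.08, -0.15, 0, 0, 0], [0, -0.08, 0.08, -0.15, 0, 0, 0], [0, -0.08, 0.08, -0.15, 0, 0, 0], [0, -0.08, 0.08, -0.15, 0, 0, 0]],
])

```text
clock: 45.72
tool_pos: [0.4465, -0.157, 0.3013]
orientation: [179.9, 0.0, -82.1]
force: [-0.3, -0.4, 0.2]
opening: 0.0005
gripper_force: 0.0
```

Run:
```python
from h import *
def lst(n):
    s=snap(n); hsv=cv2.cvtColor(s['image'],cv2.COLOR_RGB2HSV); im=s['image'].astype(int)
    print(n,'TCP',(1e3*w2b(s['obs']['tool_pos'])).round(0))
    # expected positions: patch mean vs. surroundings
    for p in [(-65,-75),(-65,0),(-65,75),(-17,-40),(-17,40),(31,-75),(31,0),(31,75),(-17,0),(-41,-40),(7,60)]:
        u,v=np.round(proj(s,b2w((p[0]/1e3,p[1]/1e3,.044)))).astype(int); w=3 if n=='wrist' else 1
        print(p,(u,v),im[v-w:v+w+1,u-w:u+w+1].reshape(-1,3).mean(0).round(0))
    m=((hsv[...,0]>10)&(hsv[...,0]<30)&(hsv[...,1]>70)).astype(np.uint8)
    k,l,st,ce=cv2.connectedComponentsWithStats(m)
    for i in range(1,k):
        p=1e3*w2b(plane(s,*ce[i],.044))
        if st[i,4]>=4 and -92<p[0]<58 and abs(p[1])<120: print('dot',p[:2].round(0),st[i,4])
lst('wrist'); lst('top')
```

```text
wrist TCP [-132.  -85.  301.]
(-65, -75) (np.int64(214), np.int64(167)) [196. 191. 185.]
(-65, 0) (np.int64(216), np.int64(216)) [186. 182. 177.]
(-65, 75) (np.int64(219), np.int64(260)) [35. 36. 39.]
(-17, -40) (np.int64(183), np.int64(190)) [191. 185. 181.]
(-17, 40) (np.int64(187), np.int64(239)) [64. 63. 65.]
(31, -75) (np.int64(151), np.int64(168)) [191. 187. 185.]
(31, 0) (np.int64(156), np.int64(215)) [195. 191. 185.]
(31, 75) (np.int64(162), np.int64(257)) [52. 52. 55.]
(-17, 0) (np.int64(185), np.int64(216)) [192. 190. 192.]
(-41, -40) (np.int64(199), np.int64(190)) [190. 188. 188.]
(7, 60) (np.int64(174), np.int64(250)) [58. 58. 60.]
top TCP [-132.  -85.  301.]
(-65, -75) (np.int64(288), np.int64(199)) [82. 72. 60.]
(-65, 0) (np.int64(267), np.int64(201)) [168. 160. 138.]
(-65, 75) (np.int64(245), np.int64(204)) [87. 74. 62.]
(-17, -40) (np.int64(276), np.int64(186)) [94. 92. 86.]
(-17, 40) (np.int64(253), np.int64(189)) [58. 51. 42.]
(31, -75) (np.int64(285), np.int64(171)) [202. 201. 192.]
(31, 0) (np.int64(263), np.int64(174)) [207. 206. 193.]
(31, 75) (np.int64(242), np.int64(176)) [209. 203. 188.]
(-17, 0) (np.int64(265), np.int64(187)) [118. 113.  98.]
(-41, -40) (np.int64(277), np.int64(193)) [71. 62. 51.]
(7, 60) (np.int64(247), np.int64(182)) [202. 202. 196.]
dot [ -49. -112.] 354
dot [-38. 112.] 82
dot [-18.  85.] 16
dot [-48.  54.] 153
dot [-84. -92.] 60
dot [-59.  52.] 9
dot [-72. -31.] 11
dot [-76.  39.] 31
dot [-64. 113.] 5
dot [-89. -35.] 6
dot [-84. 116.] 16
```

Request:
jog_arm([
  [[0, -0.05, 0, 0, 0, 0, 0], [0, -0.1, 0, 0, 0, 0, 0], [0, -0.14, 0, 0, 0, 0, 0], [0, -0.14, 0, 0, 0, 0, 0], [0, -0.14, 0, 0, 0, 0, 0], [0, -0.14, 0, 0, 0, 0, 0]],
])

```text
clock: 46.58
tool_pos: [0.4269, -0.0187, 0.3017]
orientation: [180.0, -0.0, -82.1]
force: [-0.2, -0.1, -1.1]
opening: 0.0004
gripper_force: 0.0
```

Run:
```python
from h import *
s=snap('wrist'); im=s['image'].astype(float); w=cv2.GaussianBlur(im[...,0]-im[...,2],(0,0),1.5)
print((1e3*w2b(s['obs']['tool_pos'])).round(0))
for p in [(-65,-75),(-65,0),(-65,75),(-17,-40),(-17,40),(31,-75),(31,0),(31,75),(-17,0),(-41,40),(7,60)]:
    u,v=np.round(proj(s,b2w((p[0]/1e3,p[1]/1e3,.044)))).astype(int); a=w[v-5:v+6,u-5:u+6]; print(p,(u,v),a.max().round(1),np.median(w[v-12:v+13,u-12:u+13]).round(1))
```

```text
[-133.   54.  302.]
(-65, -75) (np.int64(212), np.int64(69)) 13.9 4.9
(-65, 0) (np.int64(212), np.int64(122)) 15.0 0.4
(-65, 75) (np.int64(214), np.int64(174)) 12.6 1.5
(-17, -40) (np.int64(179), np.int64(95)) 11.5 -0.0
(-17, 40) (np.int64(181), np.int64(150)) 14.4 2.1
(31, -75) (np.int64(147), np.int64(73)) 13.4 -0.2
(31, 0) (np.int64(148), np.int64(124)) 12.1 1.5
(31, 75) (np.int64(152), np.int64(174)) 13.1 4.4
(-17, 0) (np.int64(179), np.int64(123)) 1.2 0.2
(-41, 40) (np.int64(197), np.int64(150)) 3.0 1.2
(7, 60) (np.int64(166), np.int64(164)) 6.3 1.2
```

```bash
python3 -c "
from plant import ctrl
print(ctrl.close_job())"
```

```text
the job is handed in; nothing more can be done
None
```

All eight knobs are spread in one layer, the lid was lowered held and is shut, and the start button was pressed once at 43 N (full travel inferred from the force, not read directly); the job is handed in and returned no verdict.

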